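# Put the finished plate away in the parts drawer

### The job

Pull the drawer of the low parts cabinet all the way out until it meets its stop, without wrenching it. Then slide the drill vice's front jaw well open by its tab, lift the drilled plate out, stand or lay it gently on the floor of the drawer, and let go, leaving the drawer out at its stop. Leave the mug, the tape measure and the screwdriver where they are.

Things in the scene. Friction and masses are not known exactly. Their poses are not given: they have to be found in the camera images.
- parts_cabinet: low plywood cabinet, 250 mm deep (x) x 200 wide (y) x 100 high, fixed to the bench. Origin: centre of its underside; -x is its front, the way the drawer comes out. One drawer.
- parts_cabinet_drawer0 (a joint): drawer travel in m: 0 = shut, grows as it is pulled out along the cabinet's -x. Drags with about 4 N all the way. It ends at a hard stop, an adjustable block out of sight inside, set between 100 and 145 mm of travel, elsewhere each time: it must be felt (the pull rises sharply and the drawer stops). More than 45 N on the stop damages it.
- parts_cabinet_drawer0_handle (a point): middle of the drawer's bar handle: a horizontal steel bar along the cabinet's y, 11 mm thick, 100 mm long with a post to the drawer front 42 mm either side of the middle; the bar's centre line is 35 mm in front of the drawer front and 62 mm above the bench. It moves with the drawer. Axes as the cabinet's.
- drawer_floor (a point): a point on the drawer's inner floor, on its middle line, 22 mm above the bench. Axes as the cabinet's (x to the back). The front wall is 44 mm in front of it (-x), the side walls 79 mm either side; walls rise 56 mm above the floor. With the drawer at its stop it lies 50 to 95 mm in front of the cabinet's front edge. Moves with the drawer.
- drill_vice: low grey cast drill vice, bed 160 mm long (x), fixed to the bench. Origin: on the bench 30 mm in front (-x) of the fixed jaw's face, on the middle line. Bed top at z = 25 mm, both jaws 100 mm wide (y), tops at z = 65 mm. The fixed jaw is at the +x end.
- vice_jaw (a joint): travel of the moving front jaw in m: 0 = shut on the plate (the jaws then stand 19 mm apart), grows to 0.048 as it slides along the vice's -x. It drags with about 5 N and stays where it is left.
- jaw_tab (a point): top middle of the tab on the moving jaw, by which it is slid: a grey upright tab 10 mm thick (x), 36 mm wide (y), rising 27 mm above the jaw's top to z = 92 mm. Axes as the vice's. Moves with the jaw.
- drilled_plate: finished part: bare aluminium plate with two 10 mm holes, 18 mm thick (its x) x 60 mm long (its y) x 38 mm high (its z), 0.08 to 0.15 kg. Origin: centre of its underside. Stands on the vice bed, axes as the vice's, top 2 mm below the jaw tops, back face within 1 mm of the fixed jaw. Once the jaw is open, take it by its 60 mm ends, 5 mm to the moving-jaw side of its middle to clear the fixed jaw.
- mug: white mug, 82 mm across, 91 mm high; stays. Origin: centre of its underside.
- tape_measure: yellow tape measure, 37 x 112 x 68 mm high; stays. Origin: centre of its underside.
- screwdriver: blue-handled screwdriver lying on the bench, 202 mm long along its y; stays. Origin: centre of its underside.
Things that resemble listed ones, but are neither listed nor needed, are in the scene too. Several things have the shape of the drilled_plate; the one meant has the colours described above. What is shaped like the drill_vice but yellow is not meant.

How it is judged (in metres and radians):
On the way, in this order (a step that is already met when the one before it is completed fails the run):
1. the drawer is out against its stop (within 3 mm) (distance between drawer_catch and stop_face below 0.013 m), for 0.2 s.
2. the vice jaw is slid open by more than 20 mm (value of joint vice_jaw above 0.02 m), for 0.2 s.
3. the plate is lifted clear of the jaws (height (world z) of drilled_plate above 0.07 m), for 0.1 s.
4. the plate is lowered into the drawer by the gripper, not dropped: still held, slower than 0.15 m/s, its origin within 42 mm of the drawer floor (z of drilled_plate in the frame of drawer_floor between -0.003 and 0.042 m and x of drilled_plate in the frame of drawer_floor between -0.044 and 0.06 m and y of drilled_plate in the frame of drawer_floor between -0.079 and 0.079 m and contact force between drilled_plate and the fingers above 1 N and linear speed of drilled_plate below 0.15 m/s), for 0.1 s.
At the end, for the whole second after the job is handed in: The drawer is still out within 5 mm of its stop, the plate rests inside it on the drawer floor (its origin no more than 42 mm above the floor, any way up), at rest and released, and the vice jaw is still open by more than 20 mm (distance between drawer_catch and stop_face below 0.015 m and z of drilled_plate in the frame of drawer_floor between -0.003 and 0.042 m and x of drilled_plate in the frame of drawer_floor between -0.044 and 0.06 m and y of drilled_plate in the frame of drawer_floor between -0.079 and 0.079 m and linear speed of drilled_plate below 0.02 m/s and value of joint vice_jaw above 0.02 m and contact force between drilled_plate and the fingers below 0.1 N); the robot touches nothing.
It fails at once if the drawer is wrenched against its stop (more than 45 N) (contact force between drawer_catch and stop_face above 45 N).
It fails at once if the mug is moved by more than 30 mm (distance of mug from where it was at the start of the episode above 0.03 m).
It fails at once if the tape measure is moved by more than 30 mm (distance of tape_measure from where it was at the start of the episode above 0.03 m).
It fails at once if the screwdriver is moved by more than 30 mm (distance of screwdriver from where it was at the start of the episode above 0.03 m).
It also fails if it takes over 67 s, if anything falls off the work surface, if the arm or the gripper's body presses on something with over 40 N, if the wrist force passes 120 N, or if a joint passes its speed limit or range.

### The arm

A 6-joint arm with a two-finger parallel gripper is mounted at the origin on a cart in front of the work surface, level with it; the furniture and walls round the work are solid. World frame = base frame: x ahead of the robot, y to its left, z up, the work surface at z = 0. Lengths are in mm, angles in rad, forces in N, time in s.
With the tool pointing down it reaches from about 275 to 825 mm from the base axis. Payload 5.2 kg.
Tool frame: the origin (TCP) lies at the very end of the fingers, on their centre line; the grasp point (between the pads) lies 19 mm behind it; z points along the fingers, y is the line along which they close (so a half turn about z gives the same grasp; the last joint's range is limited). The gripper opens to 93 mm and grips with 3 to 60 N. Pads are 15 mm wide; open, the fingers measure 128 mm over their backs; the gripper's body (75 mm by 188 mm) begins 65 mm behind the grasp point.
Start: joints at [-1.544, 0.259, 1.535, -0, 1.348, -0.203], TCP at [125.302, -535.541, 218.653] pointing down, gripper open.
Joint ranges: [-3.14, 3.14], [-0.91, 2.08], [0.19, 2.58], [-1.22, 4.36], [0.22, 2.71], [-3.12, 3.12]. Speed limits (rad/s): [2.57, 2.57, 3.14, 3.14, 3.14, 3.14].

### API

Orientations are given as [roll, pitch, yaw] about the fixed x, y, z axes, in that order (R = Rz(yaw) Ry(pitch) Rx(roll)).
In Python, from bench import robot gives the robot as it stands. The module is installed in compiled form; this text tells all that it offers. Calls block until the motion is done:
- robot.move_ptp(position, orientation): joint-space move of the TCP to a pose.
- robot.move_linear(position, ori=None, speed=150, f_stop=None): straight line of the TCP; ori=None keeps the orientation; speed is the mean speed in mm/s. With f_stop (N) it stops when the force on the tool has changed by that much, and returns True; else False.
- robot.move_j(angles): joint-space move.
- robot.move_gripper(opening): opening from 0.0 (shut) to 1.0 (fully open); the grip force is fixed at half the most; returns when the fingers have stopped.
- robot.sleep(seconds).
- robot.inverse_kinematics(position, orientation): joint angles nearest the present ones, or None.
- robot.get_image(name): name is "scene" or "top" or "wrist"; returns a dict with "img" (384x512x3 uint8, blue, green, red), "fovy" (degrees; the focal length in pixels is half the picture's height over the tangent of half this angle, whatever the lens; pixels are square), "cx", "cy" (the principal point, pixels), "k1" (the pictures are not rectified: a ray, as slopes to the right and down, at radius r is drawn at 1 + k1 r^2 times it, then the intrinsics apply), "eye" and "orientation" of the camera in the world. Camera axes: x right, y down, z forward; pixel columns grow to the right and rows downward; lengths in mm; the calibration is good to about 2 mm. A picture is of the moment at which its call begins. There is no depth.
A pose or a line that the arm cannot do raises robot.MotionError and nothing moves.
- robot.hand_in(): hands the job in; it is judged then, once.
Readings, each from a call of its own:
- robot.current_t(): time.
- robot.current_qpos(): joint angles.
- robot.current_joint_vel(): joint speeds.
- robot.current_joint_efforts(): joint torques, N m.
- robot.current_tcp_pos(): TCP position.
- robot.current_eef_rot(): TCP orientation.
- robot.current_contact_force(): force on the tool from outside, world axes, zero at the start.
- robot.current_ft_torque(): the same for the moment, N m.
- robot.current_gripper_width(): opening from 0.0 (shut) to 1.0 (fully open).
- robot.current_finger_force(): force on a finger pad.
Only numpy, scipy, OpenCV 4.12 (cv2) and the standard library are available. Lean on these libraries where they do the work, as an engineer would, in place of code of your own. Each camera call takes 0.05 s, during which the arm holds its last target. There are 200 camera calls.

## Working session

There is one attempt and no reset: what is moved stays moved. The work goes in short steps, each a Python script; the robot and the scene stay as the last script left them, time stands still between calls to the robot, and variables do not carry over. Pictures are saved under pics/ and viewed, at most 10 in all, crops included, and the job is handed in when it is done.

```bash
mkdir -p pics
cat > h.py <<'E'
import numpy as np, cv2
from scipy.spatial.transform import Rotation as R
from bench import robot
def snap(n,f):
    d=robot.get_image(n); cv2.imwrite(f'pics/{f}.png',d['img']); c={k:v for k,v in d.items() if k!='img'}
    np.save(f'pics/{f}.npy',c,allow_pickle=True); return d
def cal(f): return np.load(f'pics/{f}.npy',allow_pickle=True).item()
def K(c):
    f=192/np.tan(np.radians(c['fovy'])/2); return f
def rot(c):
    o=np.array(c['orientation'],float); return o if o.shape==(3,3) else R.from_euler('xyz',o).as_matrix()
def px2w(c,u,v,z):
    f=K(c); d=np.array([(u-c['cx'])/f,(v-c['cy'])/f]); s=d.copy()
    for _ in range(20): s=d/(1+c['k1']*(s@s))
    r=rot(c)@np.array([*s,1]); e=np.array(c['eye']); return (e+r*(z-e[2])/r[2]).round(1)
def w2px(c,p):
    q=rot(c).T@(np.array(p)-c['eye']); s=q[:2]/q[2]; s=s*(1+c['k1']*(s@s)); return K(c)*s+[c['cx'],c['cy']]
E
python3 - <<'E'
from h import *
for n in ['scene','top']:
    d=snap(n,n+'0'); print(cal(n+'0'))
a=[cv2.resize(cv2.imread(f'pics/{n}0.png'),(800,600),interpolation=cv2.INTER_CUBIC) for n in ['scene','top']]
cv2.imwrite('pics/s.png',a[0]);cv2.imwrite('pics/t.png',a[1])
E
```

```text
{'fovy': 44.552511230555595, 'cx': 252.03491304058545, 'cy': 198.65660912533428, 'k1': 0.03520323318947759, 'eye': array([-214.17497223,  566.08444822,  884.41320112]), 'orientation': array([-2.24487933, -0.00690782, -2.24015151])}
{'fovy': 51.702727266089866, 'cx': 256.07452504099666, 'cy': 189.78924294081892, 'k1': -0.13294560871816538, 'eye': array([ 440.06978053,  -40.59415942, 1090.92033141]), 'orientation': array([-3.01876262,  0.01118435, -1.57050885])}
```

View pics/t.png

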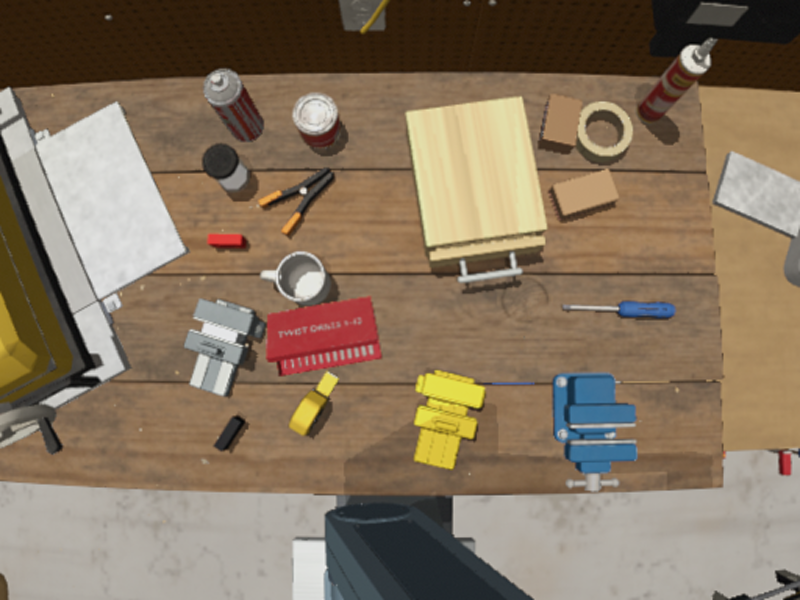

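View pics/s.png

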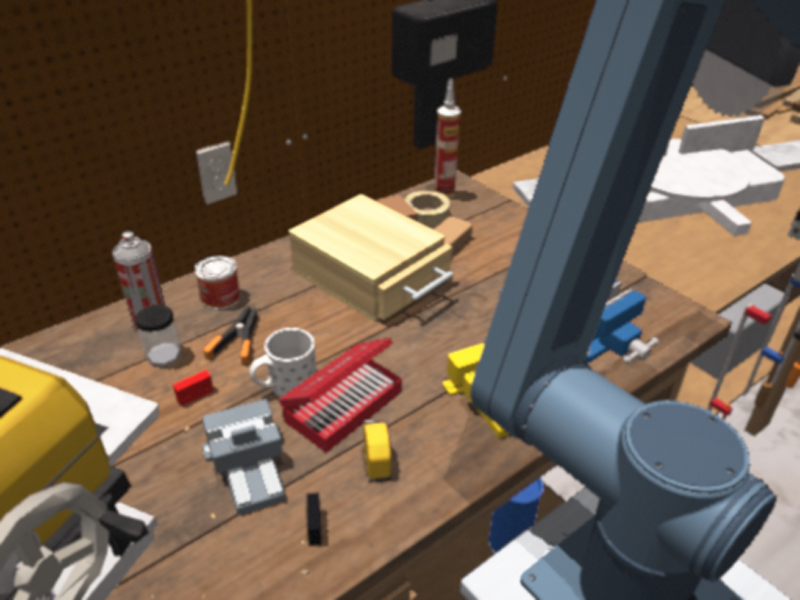

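The top view shows the cabinet with its handle bar running from about (460,282) to (522,271), in 800-px coordinates. The grey vice is at about (222,345), with the moving jaw and tab near (212,345). The scene view confirms the layout.

Run:
```python
from h import *
c=cal('top0')
for n,u,v,z in [('h1',460,282,62),('h2',522,271,62),('c1',407,112,100),('c2',521,98,100),('c3',544,234,100),('c4',427,250,100),('fixjaw L',198,302,65),('fixjaw R',257,315,65),('tab',212,345,92),('jawL',187,338,65),('jawR',243,362,65)]:
    print(n,px2w(c,u*.64,v*.64,z))
def crop(f,x,y,w,h,o,s=2):
    i=cv2.imread(f'pics/{f}.png')[y:y+h,x:x+w]; return cv2.resize(i,None,fx=s,fy=s,interpolation=cv2.INTER_CUBIC)
a=crop('top0',110,180,66,80,0,6);b=crop('top0',260,145,90,80,0,4)
b=cv2.copyMakeBorder(b,0,a.shape[0]-b.shape[0],0,0,cv2.BORDER_CONSTANT)
cv2.imwrite('pics/cr.png',np.hstack([a,b])); print(a.shape)
```

```text
h1 [ 591.6 -129.6   62. ]
h2 [ 610.3 -234.9   62. ]
c1 [877.6 -41.1 100. ]
c2 [ 904.3 -236.1  100. ]
c3 [ 665.7 -265.9  100. ]
c4 [638.7 -73.2 100. ]
fixjaw L [557.8 314.3  65. ]
fixjaw R [535.7 211.4  65. ]
tab [483.8 278.6  92. ]
jawL [496.5 331.3  65. ]
jawR [456.9 233.2  65. ]
(480, 396, 3)
```

View pics/cr.png

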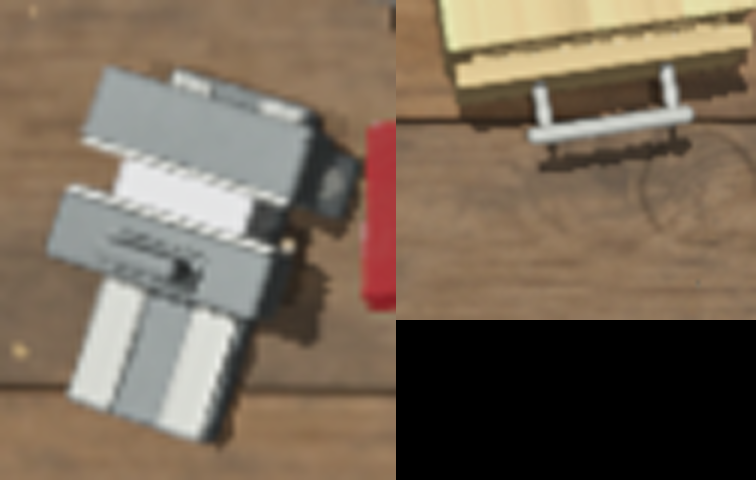

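Run:
```python
from h import *
c=cal('top0')
h1=px2w(c,293.5,178.5,62);h2=px2w(c,334,173.5,62);print(h1,h2)
a=px2w(c,123.7,203.7,65);b=px2w(c,160,214.2,65);print(a,b,np.arctan2(*(a-b)[[1,0]])-np.pi/2)
m=px2w(c,110+152/6,180+252/6,92);print('tab',m)
for y in (.137+np.pi/2,.137-np.pi/2):
    print(y,robot.inverse_kinematics([601,-182,160],[np.pi,0,y]))
yaw=.137-np.pi/2
try: robot.move_ptp([601,-182,170],[np.pi,0,yaw])
except Exception as e: print(e)
robot.move_gripper(.25)
d=snap('wrist','w1');print(robot.current_t(),cal('w1'))
cv2.imwrite('pics/w1b.png',cv2.resize(d['img'],(800,600)))
```

```text
[ 596.9 -127.3   62. ] [ 610.2 -234.6   62. ]
[530.  321.5  65. ] [502.6 222.5  65. ] -0.2700088620778123
tab [480.7 279.5  92. ]
1.7077963267948966 [-0.47142478  0.43839872  1.4204359   0.          1.28275803 -0.60842478]
-1.4337963267948965 [-4.71424782e-01  4.38398723e-01  1.42043590e+00 -4.44089210e-16
  1.28275803e+00  2.53316787e+00]
3.6667 {'fovy': 61.8305415834604, 'cx': 259.55802279219586, 'cy': 187.47087677726304, 'k1': -0.04178851215512703, 'eye': array([ 610.30636722, -250.79886267,  335.53179114]), 'orientation': array([ 2.88206935e+00,  3.25098459e-04, -3.00468715e+00])}
```

View pics/w1b.png

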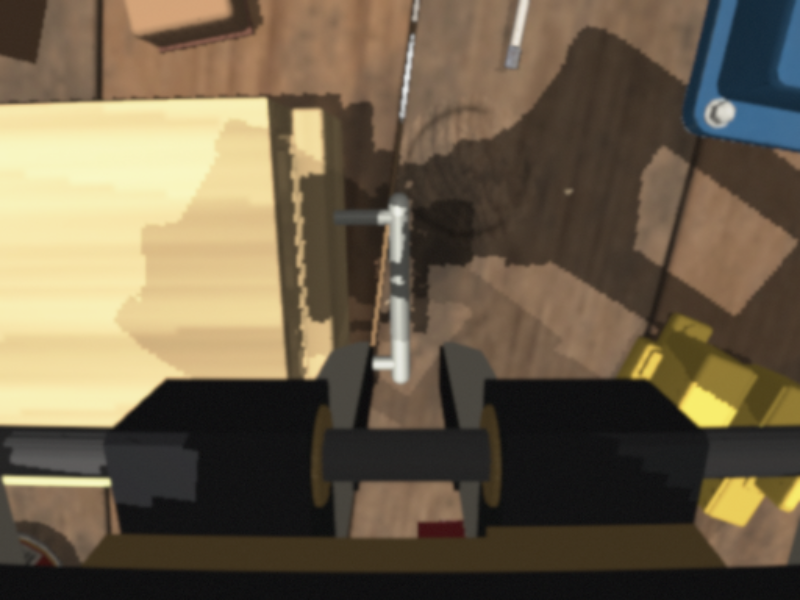

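The wrist view shows the bar from (399,200) to (401,378), parallel to the image columns, so the yaw is right. Next I'll refine the middle, grasp and pull.

Run:
```python
from h import *
c=cal('w1')
a=px2w(c,399*.64,199*.64,62);b=px2w(c,401*.64,379*.64,62);m=(a+b)/2;print(a,b,m,np.linalg.norm(a-b),np.arctan2(*(b-a)[[1,0]])-np.pi/2)
yaw=.137-np.pi/2; o=[np.pi,0,yaw]
robot.move_linear([m[0],m[1],100],speed=200)
hit=robot.move_linear([m[0],m[1],46],speed=80,f_stop=8);print('hit',hit)
if hit: raise SystemExit
robot.move_gripper(0);print(robot.current_gripper_width(),robot.current_finger_force(),robot.current_contact_force())
p=np.array(robot.current_tcp_pos());ax=np.array([np.cos(.137),np.sin(.137),0])
s=robot.move_linear(p-ax*150,speed=28,f_stop=15)
q=np.array(robot.current_tcp_pos());print(s,p,q,(p-q)@ax,robot.current_contact_force(),robot.current_t())
```

```text
[ 611.1 -230.2   62. ] [ 596.  -126.2   62. ] [ 603.55 -178.2    62.  ] 105.09048482141472 0.1441847642452403
hit False
0.10654908359785455 29.998461306095123 [0.69357757 0.44145641 2.21430152]
True [ 604.0534188  -178.39410217   46.62582345] [ 508.08666676 -192.37251151   46.59549622] 96.97661691606208 [0.61880214 0.4100714  0.36408936] 8.6
```

Run:
```python
from h import *
ax=np.array([np.cos(.137),np.sin(.137),0])
print(robot.current_gripper_width(),robot.current_finger_force(),robot.current_contact_force())
p=np.array(robot.current_tcp_pos())
s=robot.move_linear(p-ax*50,speed=15,f_stop=20)
f=robot.current_contact_force();q=np.array(robot.current_tcp_pos());print(s,q,(p-q)@ax,f,robot.current_t())
d=snap('top','t2');print(robot.current_contact_force())
cv2.imwrite('pics/t2b.png',cv2.resize(d['img'][90:290,200:400],(600,600),interpolation=cv2.INTER_CUBIC))
```

```text
0.10987081401697744 30.00106930732727 [0.61880214 0.4100714  0.36408936]
True [ 508.21641569 -192.36501446   46.61437332] -0.12955709724356793 [1.37027235 0.02150511 1.84792594] 9.5
[ 2.41894836 -0.94424501  3.15216253]
```

View pics/t2b.png

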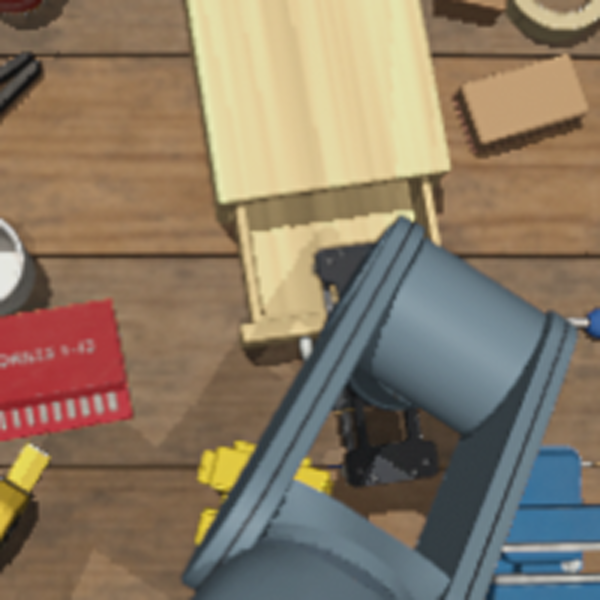

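The drawer is visibly out, and a second pull at 20 N did not move it. I'll confirm with one slow 12 N pull, since the drag alone is 4 N, then release and look at the drawer and the vice.

Run:
```python
from h import *
ax=np.array([np.cos(.137),np.sin(.137),0])
p=np.array(robot.current_tcp_pos())
s=robot.move_linear(p-ax*6,speed=6,f_stop=12)
q=np.array(robot.current_tcp_pos());print(s,(p-q)@ax,robot.current_t())
robot.sleep(.2)
robot.move_gripper(.25)
q=np.array(robot.current_tcp_pos());print(q)
robot.move_linear([q[0],q[1],170],speed=200)
# above vice tab
vy=-.27
for y in (vy-np.pi/2,vy+np.pi/2): print(y,robot.inverse_kinematics([481,279,230],[np.pi,0,y]))
j=robot.inverse_kinematics([481,279,220],[np.pi,0,vy-np.pi/2])
robot.move_linear([q[0],q[1],220],speed=200)
robot.move_j(j)
robot.move_gripper(.3)
d=snap('wrist','w3');snap('top','t3');print(robot.current_t(),robot.current_tcp_pos())
t=cv2.imread('pics/t3.png')
cv2.imwrite('pics/w3b.png',cv2.resize(d['img'],(800,600)))
```

```text
True -0.09706312941495879 9.9917
[ 508.29762462 -192.24268023   46.35234138]
-1.8407963267948966 [ 0.3250129   0.26222611  1.50206987  0.          1.37729667 -2.54657976]
1.3007963267948965 [ 3.25012895e-01  2.62226109e-01  1.50206987e+00 -4.44089210e-16
  1.37729667e+00  5.95012895e-01]
16.4 [480.99980353 278.99398898 219.99654073]
```

View pics/w3b.png

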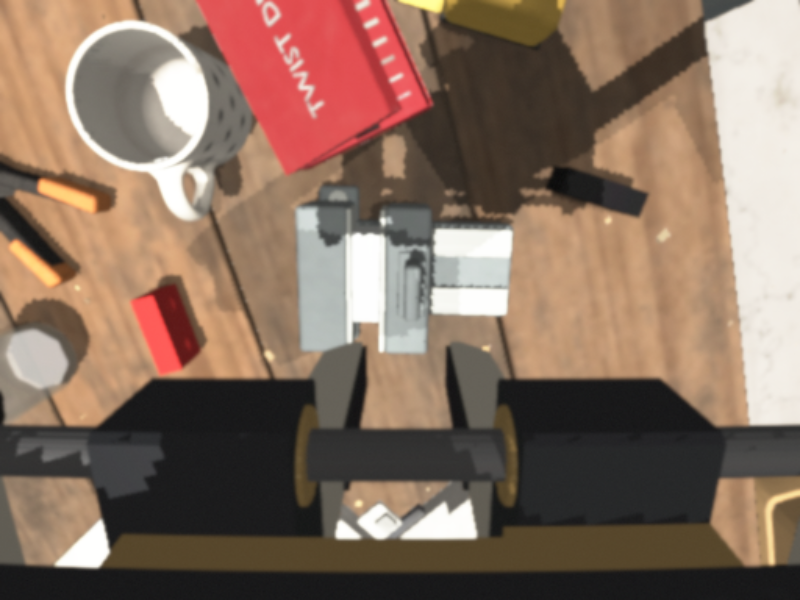

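Run:
```python
from h import *
i=cv2.imread('pics/w3.png')[115:235,180:340]
a=cv2.resize(i,(800,600),interpolation=cv2.INTER_CUBIC)
cv2.imwrite('pics/w3c.png',a)
```

```text
(no output)
```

View pics/w3c.png

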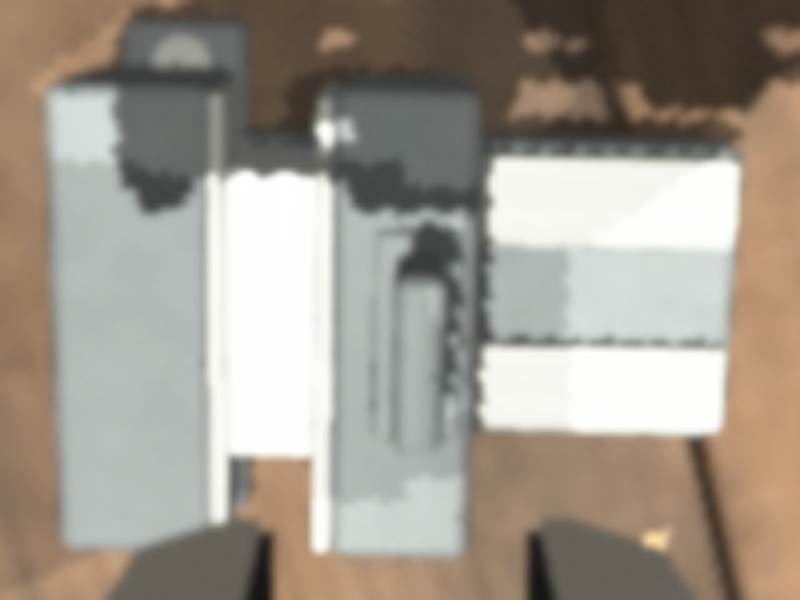

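The crop shows the tab top over columns 395–445 and rows 270–445. The jaw corners are at (48,90), (62,550), (478,85) and (465,555), and the plate spans columns 228–312.

Run:
```python
from h import *
c=cal('w3')
P=lambda u,v,z:px2w(c,180+u/5,115+v/5,z)
pts=dict(fbr=(48,90,65),fbl=(62,550,65),ffr=(224,88,65),ffl=(226,522,65),mbr=(322,85,65),mbl=(312,552,65),mfr=(478,85,65),mfl=(465,555,65),tab=(420,355,92),tr=(420,272,92),tl=(420,443,92),plr=(270,172,63),pll=(270,458,63))
W={k:P(*v) for k,v in pts.items()}
for k,v in W.items():print(k,v)
for a,b in (('fbl','fbr'),('mfl','mfr'),('mbl','mbr')):
    d=W[a]-W[b];print(a,np.linalg.norm(d),np.arctan2(d[1],d[0])-np.pi/2)
print(c['eye'],w2px(c,[c['eye'][0],c['eye'][1],0]))
```

```text
fbr [536.5 221.6  65. ]
fbl [564.9 315.   65. ]
ffr [502.7 230.7  65. ]
ffl [529.1 318.2  65. ]
mbr [483.8 235.3  65. ]
mbl [513.4 329.6  65. ]
mfr [454.  243.6  65. ]
mfl [482. 339.  65.]
tab [478.2 286.9  92. ]
tr [473.9 271.5  92. ]
tl [482.8 303.8  92. ]
plr [498.9 249.4  63. ]
pll [516.3 307.6  63. ]
fbl 97.62233351031924 -0.29518519164438906
mfl 99.42414193745904 -0.28548384046143793
mbl 98.83648111906858 -0.3041523713176346
[461.80751089 212.05222801 385.53685806] [259.53828935 102.57540583]
```

Run:
```python
from h import *
vy=-.29; X=np.array([np.cos(vy),np.sin(vy),0]); o=[np.pi,0,vy-np.pi/2]
robot.move_gripper(.35)
robot.move_linear([478.2,286.9,110],o,speed=200)
h=robot.move_linear([478.2,286.9,70.5],speed=80,f_stop=8);print('hit',h)
if h: raise SystemExit
robot.move_gripper(0);w=robot.current_gripper_width();print(w,robot.current_tcp_pos(),robot.current_contact_force())
if w<.05: raise SystemExit
p=np.array(robot.current_tcp_pos())
s=robot.move_linear(p-X*42,speed=50,f_stop=22)
q=np.array(robot.current_tcp_pos());print(s,(p-q)@X,robot.current_contact_force())
robot.sleep(.2);robot.move_gripper(.35)
robot.move_linear([q[0],q[1],150],speed=200)
robot.move_ptp([502.8,279.9,150],[np.pi,0,vy]);robot.move_gripper(1.0)
d=snap('wrist','w4');print(robot.current_t(),robot.current_tcp_pos())
cv2.imwrite('pics/w4b.png',cv2.resize(d['img'],(800,600)))
```

```text
hit False
0.1061685475825729 [478.8626017  286.91201907  70.93151853] [ 1.05600325 -0.98491742  1.10702806]
False 41.848036519548536 [ 2.63295317 -0.21641136 -1.62559009]
25.875 [502.79517176 279.90575466 149.9839885 ]
```

View pics/w4b.png

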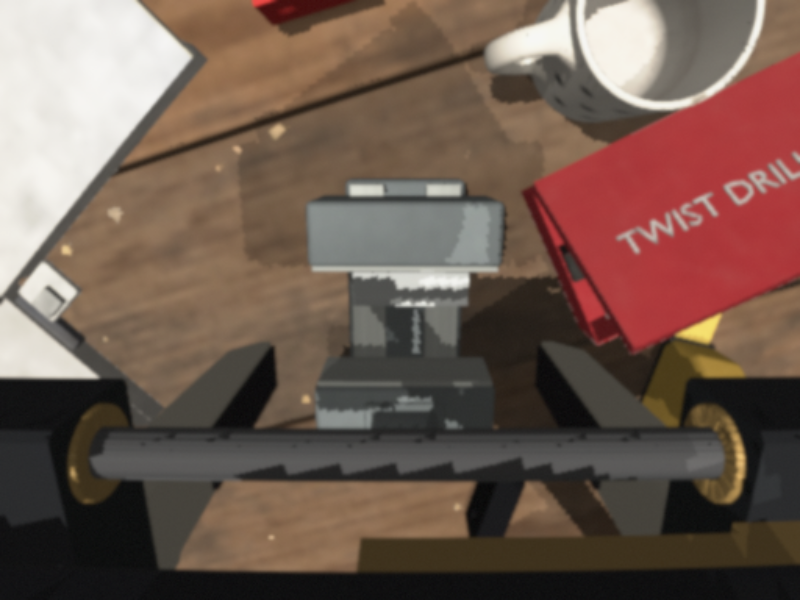

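The plate is still against the fixed jaw, with its top at columns 350–470 and rows 272–305. The jaw is open. I'll compute the grasp point and lift the plate.

Run:
```python
from h import *
c=cal('w4');vy=-.29;X=np.array([np.cos(vy),np.sin(vy),0]);Y=np.array([-X[1],X[0],0])
P=lambda u,v,z:px2w(c,u*.64,v*.64,z)
m0=np.array([507.6,278.5,63])
for n,a in dict(fl=(312,268,65),fr=(502,268,65),pbl=(350,272,63),pbr=(470,272,63),pfl=(350,305,63),pfr=(470,305,63)).items():
    w=P(*a);print(n,w,((w-m0)@X).round(1),((w-m0)@Y).round(1))
# drawer from top view before occlusion: save crop
i=cv2.imread('pics/t3.png')[130:250,240:400];cv2.imwrite('pics/t3c.png',cv2.resize(i,(800,600),interpolation=cv2.INTER_CUBIC))
```

```text
fl [533.  322.2  65. ] 11.8 49.1
fr [505.3 229.1  65. ] 11.9 -48.0
pbl [525.1 304.5  63. ] 9.3 29.9
pbr [507.4 245.2  63. ] 9.3 -32.0
pfl [508.3 310.1  63. ] -8.4 30.5
pfr [490.3 249.7  63. ] -8.3 -32.5
```

View pics/t3c.png

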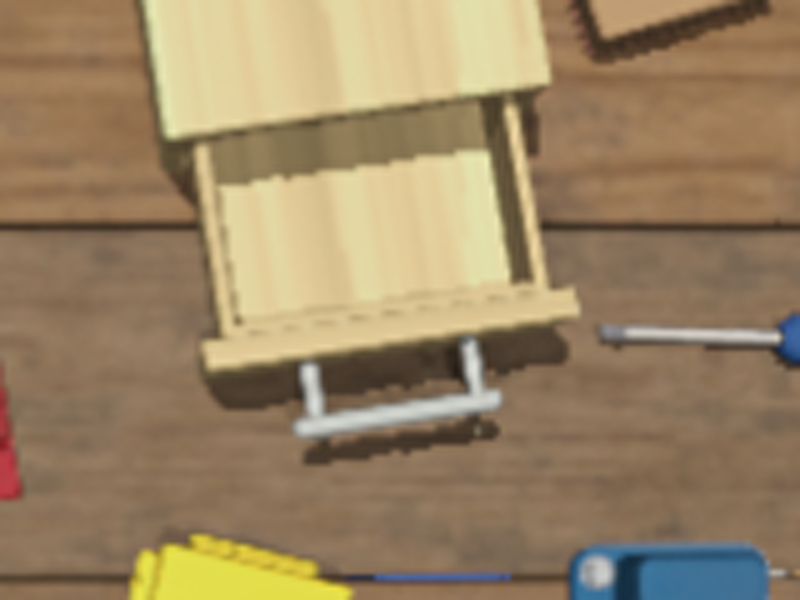

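Run:
```python
from h import *
c=cal('t3');P=lambda u,v,z:px2w(c,240+u/5,130+v/5,z)
ax=np.array([np.cos(.137),np.sin(.137),0]);ay=np.array([-ax[1],ax[0],0]);H=np.array([508.3,-192.3,0])
for n,a in dict(bar=(398,414,62),wall_in=(383,310,78),cab=(358,114,100),sl=(225,240,78),sr=(520,190,78)).items():
    w=P(*a);print(n,w,((w-H)@ax).round(1),((w-H)@ay).round(1))
vy=-.29
h=robot.move_linear([502.8,279.6,31],speed=110,f_stop=8);print('hit',h,robot.current_tcp_pos())
if h: raise SystemExit
robot.move_gripper(0);w=robot.current_gripper_width();p=np.array(robot.current_tcp_pos());print(w*93,robot.current_finger_force(),p)
if w<.6: raise SystemExit
robot.move_linear([p[0],p[1],170],speed=120)
print(robot.current_gripper_width()*93,robot.current_contact_force(),robot.current_t())
```

```text
bar [ 506.6 -194.4   62. ] -2.0 -1.8
wall_in [ 559.2 -185.2   78. ] 51.4 0.1
cab [ 657.5 -171.3  100. ] 150.7 0.4
sl [ 595.7 -104.    78. ] 98.6 75.5
sr [ 622.1 -258.3   78. ] 103.7 -80.9
hit False [503.39675164 279.83761469  31.72086846]
60.06612686045592 29.997806176543236 [502.7674327  279.41213992  31.15031561]
59.62068231771951 [-0.212466   -0.47648063 -1.01151461] 29.0417
```

Run:
```python
from h import *
ax=np.array([np.cos(.137),np.sin(.137),0]);ay=np.array([-ax[1],ax[0],0]);H=np.array([508.3,-192.3,0])
T=H+97*ax-1.5*ay
robot.move_ptp([T[0],T[1],170],[np.pi,0,.137])
print(robot.current_gripper_width()*93,robot.current_t())
robot.move_linear([T[0],T[1],45],speed=110)
h=robot.move_linear([T[0],T[1],26],speed=25,f_stop=4);print(h,robot.current_tcp_pos(),robot.current_contact_force())
robot.sleep(.2)
robot.move_gripper(.78)
p=robot.current_tcp_pos()
robot.move_linear([p[0],p[1],170],speed=120)
robot.move_linear([p[0]-150,p[1],230],speed=200)
j=robot.current_qpos().copy();j[0]-=.7;robot.move_j(j)
d=snap('top','t5');print(robot.current_t(),robot.current_contact_force())
cv2.imwrite('pics/t5b.png',cv2.resize(d['img'][110:290,110:350],(800,600),interpolation=cv2.INTER_CUBIC))
```

```text
59.6981425573712 30.7583
True [ 604.3765956  -180.40163799   28.12155413] [-0.74368008  0.11854367  4.97774699]
36.975 [-0.06627195  0.77990552 -0.31517771]
```

View pics/t5b.png

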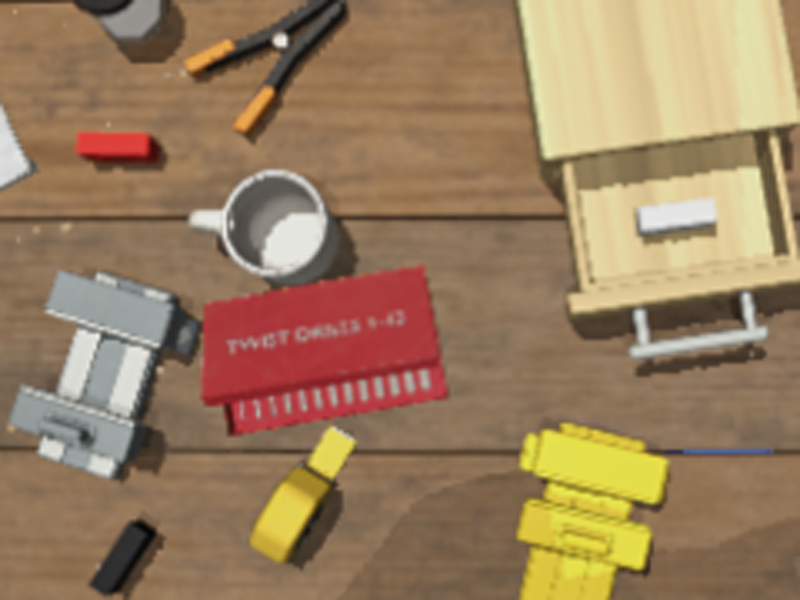

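The picture shows the plate standing on the drawer floor at (677,216), the drawer still out, the vice jaw open, and the mug and tape measure where they were.

```bash
python3 -c "
from h import *
print(robot.hand_in())"
```

```text
the job is handed in; nothing more can be done
None
```

The job is handed in (no verdict came back): the drawer was pulled out to its stop, the vice jaw slid about 42 mm open, and the plate set down standing on the drawer floor and released, at about 37 s.

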